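# Draw the board carrier out from under the printer's ledge with the pull hook

### The job

Take the pull hook off the dark mat, reach it under the front ledge of the board printer, catch the carrier's eye from below and draw the carrier out fully to its stop, keeping the gripper and arm themselves off the printer and its carrier. Lay the hook back down, lying as it was, with its handle on the mat, then hold the flat jog button on the console down fully for at least two seconds so that the drive takes up the new position, and let it go. Do not press the mushroom stop button beside it, and leave the other things on the bench where they are.

Things in the scene. Friction and masses are not known exactly. Their poses are not given: they have to be found in the camera images.
- printer: Low white bench machine, 280 deep x 270 wide, fixed; place and yaw vary. Origin on the bench under the middle of its ledge's front edge; x points into the machine, y left, z up. Grey side walls (inner faces y +-120 mm, from x 20 mm back). Under the ledge the bench is bare along the middle line. A gantry stands on the top at the rear (x 205 to 265, up to 220 mm high)
- ledge (a point): Middle of the lower front edge of the printer's ledge, at printer x 0, y 0, 135 mm above the bench. The ledge is the machine's flat top: underside at 135, top at 165 mm, running from x 0 to 280 mm over the full width. Two upright steel posts, 14 mm thick, at printer x 14, y +-60 mm reach from bench to ledge
- pointer (a point): Top of a 6 mm upright steel pin on the carrier that rises through the dark slot in the printer's top to 190 mm above the bench; it moves with the carrier, 100 mm behind the eye's centre on the printer's middle line, and so shows where the eye is
- eye (a point): Centre of the carrier's eye: a level, nearly round loop of 8 mm steel bar, 28 mm clear opening, 44 mm outside, hole upright, 95 mm above the bench on the printer's middle line. Starts 40 to 65 mm behind the ledge's front edge, comes out along printer -x. Behind it a 10 mm shank joins the carrier, a level 160 x 210 x 8 mm plate at the same height, front edge 40 mm behind the eye's centre
- carrier (a joint): How far the carrier has slid out, m: starts at 0 to 0.025, stop at 0.085 (fully out; the eye's centre is then 20 mm in front of the ledge's edge). eye at printer x = 0.065 - value. It slides stiffly (about 3 N) and stays where it is left
- hook: Pull hook, 200 mm long, 0.2 kg, lying on the mat. White block handle 90 x 26 wide x 38 high; origin at the centre of its underside, x towards the hook end, z up. An 8 mm steel rod leaves the handle's front (x 45 mm), axis 9 mm above the underside, runs to x 150 mm and turns straight up. Centre of mass about 20 mm ahead of the handle's centre. Held level, its end points up
- hook_tip (a point): Top of the hook's upturned end: at hook x 150, y 0, z 42 mm. The upturned part is 8 mm thick and rises 29 mm above the rod's upper side
- mat: Dark grey rubber mat, 240 x 140 x 3 mm, fixed, to the left or right of the printer's front. Origin at the centre of its underside (z 0), x along its length
- console: White control console, 150 (x) x 160 (y) x 60 mm high, fixed, on the opposite side from the mat. Origin at the centre of its underside. On its top near its -x edge two grey push buttons 76 mm apart, and a dark blank screen behind them. Both press straight down
- jog_top (a point): Centre of the top face of the jog button: flat, 34 mm across, in a low steel collar, at console x -35, y +38 mm. Momentary: springs back
- jog (a joint): How far the jog button is pressed, m: 0 released, 0.006 fully down (5 N); counts as down beyond 0.004
- stop_top (a point): Top of the stop button: mushroom head 54 mm across, 30 mm above the console's top, at console x -35, y -38 mm. Not to be pressed
- stop (a joint): How far the stop button is pressed, m: 0 released, 0.006 fully down (about 8 N)
- jar: White jar with a black cap, 48 across x 75 high, loose, beside the opening of the printer about 115 mm to the left of its middle line. Origin at the centre of its underside
- parts_bin: Open black parts bin 90 x 60 x 45 mm high, loose, in front of the printer about 100 mm to the right of its middle line. Origin at the centre of its underside
- board: Loose circuit board 100 x 70 mm, 14 mm high with its parts, lying flat on the bench in front of the printer, across the hook's way. Origin at the centre of its underside
- reel: Black reel 70 across x 16 mm, loose, lying on the printer's top. Origin at the centre of its underside
- bottle: White bottle 60 across x 150 high, loose, beyond the mat or the console. Origin at the centre of its underside
- screwdriver: Screwdriver 180 mm long with a black handle, loose, lying on the bench. Origin at its middle, x towards its blade

How it is judged:
By the outcome, as a careful person would: the job done as asked, in the order asked, and still so for the second after the job is handed in, with the robot touching nothing.
It also fails if it takes over 72 s, if anything falls off the work surface, if the arm or the gripper's body presses on something with over 40 N, if the wrist force passes 120 N, or if a joint passes its speed limit or range.

### The arm

A 6-joint arm with a two-finger parallel gripper is mounted at the origin on the work surface. World frame = base frame: x ahead of the robot, y to its left, z up, the work surface at z = 0. Lengths are in m, angles in rad, forces in N, time in s.
With the tool pointing down it reaches from about 0.25 to 0.8 m from the base axis. Payload 3.9 kg.
Tool frame: the origin (TCP) lies on the centre line of the jaws, within the pads' length; the fingertips stand 19 mm ahead of it and the grasp point (between the pads) is the TCP (tcp_to_tips is the distance from the TCP to the fingertips, in m); y points along the fingers, z is the direction in which the jaws open and shut, and the axes are right-handed (so a half turn about y gives the same grasp; the last joint's range is limited). The gripper opens to 85 mm and grips with 20 to 120 N. Pads are 22 mm wide; open, the fingers measure 114 mm over their backs; the gripper's body (76 mm by 85 mm) begins 54 mm behind the grasp point. The pads swing forward as they close: fully open they stand 13 mm farther back than shut.
Start: joints at [0, 0.26, -0.138, 1.173, 0, 1.571], TCP at [0.525, -0, 0.25] pointing down, gripper open.
Joint ranges: [-2.78, 2.78], [-0.83, 1.72], [-1.28, 1.37], [-1.9, 2.12], [-1.57, 1.48], [-3.14, 3.14]. Speed limits (rad/s): [2.57, 2.57, 3.14, 3.14, 3.14, 3.14].

### API

Orientations are given as a 3x3 rotation matrix whose columns are the frame's x, y, z axes.
In Python, from cell import * gives the robot as it stands.
- The arm moves only by the shell command python3 -m jog 'ROWS' [OPENING] [FORCE]. ROWS is JSON, a list of rows, each a list of 4 numbers: the shift along the tool's x, y, z in mm, then the turn about the tool's y in rad. A call has 1 to 12 rows; each row is the pose to reach, as a shift and turn from the pose commanded when the call began, along the tool's axes at that moment; what a row does not reach only later rows make up. A row lasts 1/10 s, in which the tool goes at most 50 mm and 8.59 degrees, less where a joint would pass 70% of its speed; a pose out of reach is approached as far as the arm can. A call with a gripper value outside its range is refused whole. OPENING is the finger opening in mm, from 0 to 85.4, set as the call begins (- or left out, the last holds). The fingers move at their own pace and stop on an object; FORCE is the grip in N (left out, the last holds). Time passes only in rows, so rows that repeat a pose let the fingers close. It gives the time, the measured TCP pose, the force and the opening at its end, in the units of the state.
- sense(): the state, without advancing time (a new reading comes with each control period).
- read_camera(name): name is "scene" or "side" or "wrist"; returns a dict with "color" (480x640x3 uint8, red, green, blue), "K" (3x3 intrinsics, pixels), "origin" and "attitude" of the camera in the world. Camera axes: x right, y up, looking along -z (the intrinsics and any distortion apply to the point x, -y, -z); pixel columns grow to the right and rows downward; lengths in m; the calibration is good to about 2 mm. A picture is of the moment at which its call begins. There is no depth.
- hand_in(): hands the job in, once; it reports no verdict.
The state is a dict: "t": time; "q": joint angles; "dq": joint speeds; "tau": joint torques, N m; "tool_pos": TCP position; "tool_rot": TCP orientation; "contact_force": force on the tool from outside, world axes, zero at the start; "ft_torque": the same for the moment, N m; "finger_gap": opening from 0.0 (shut) to 1.0 (fully open).
Only numpy, scipy, OpenCV 4.12 (cv2) and the standard library are available. Lean on these libraries where they do the work, as an engineer would, in place of code of your own. Each camera call takes 0.05 s, during which the arm holds its last target.

## Working session

There is one attempt and no reset: what is moved stays moved. The work goes in short steps, Python scripts to look and compute and a shell command to move; the robot and the scene stay as the last step left them, time stands still between calls to the robot, and variables do not carry over. Pictures are saved under pics/ and viewed, and the job is handed in when it is done.

```bash
ls; mkdir -p pics; python3 - <<'E'
from cell import *
import cv2,json
s=sense(); print(s)
for n in ["scene","side","wrist"]:
    c=read_camera(n); cv2.imwrite(f"pics/{n}0.png",c["color"][:,:,::-1]); print(n,c["K"],c["origin"],c["attitude"],[k for k in c])
E
```

```text
pics
{'t': 0.0, 'q': array([ 3.66742084e-05,  2.60653906e-01, -1.39373623e-01,  1.17270747e+00,
       -1.07466128e-05,  1.57079391e+00]), 'dq': array([ 6.86515719e-05, -4.81101017e-04, -1.57275658e-04, -1.07593994e-04,
       -4.20130527e-04, -1.49554833e-04]), 'tau': array([-3.22425103e-04, -4.05677426e+01,  2.53926122e+01,  1.89446745e-02,
       -4.02533055e-05,  2.61086342e-05]), 'tool_pos': array([5.24350431e-01, 1.59911079e-05, 2.49478941e-01]), 'tool_rot': array([[ 3.91139980e-05, -1.93866958e-03,  9.99998120e-01],
       [-9.99999999e-01, -1.08177120e-05,  3.90930995e-05],
       [ 1.07419030e-05, -9.99998121e-01, -1.93867000e-03]]), 'contact_force': array([-0.90020043, -0.41177748, -0.03073686]), 'ft_torque': array([ 0.03592697, -0.01873821, -0.02625245]), 'finger_gap': 1.0023308088717373}
scene [[502.39857917   0.         320.929209  ]
 [  0.         502.39857917 242.70326972]
 [  0.           0.           1.        ]] [ 1.5300725  -0.30755143  0.90929361] [[ 0.32800979 -0.58598707  0.74096473]
 [ 0.94467138  0.20542255 -0.25572945]
 [-0.00235671  0.78384994  0.62094583]] ['color', 'K', 'origin', 'attitude']
side [[622.61984763   0.         331.50950674]
 [  0.         622.61984763 236.99697227]
 [  0.           0.           1.        ]] [0.35674001 1.24643318 0.98809071] [[-0.98369208  0.07988119 -0.16114864]
 [-0.17836913 -0.54841196  0.81696314]
 [-0.02311586  0.83238412  0.55371684]] ['color', 'K', 'origin', 'attitude']
wrist [[401.88467226   0.         312.26792326]
 [  0.         401.88467226 243.10192221]
 [  0.           0.           1.        ]] [0.5238234  0.08066945 0.37411141] [[ 9.99997966e-01  1.52694432e-04  2.01127040e-03]
 [-7.76331941e-04  9.49453038e-01  3.13908150e-01]
 [-1.86167477e-03 -3.13909072e-01  9.49451225e-01]] ['color', 'K', 'origin', 'attitude']
```

View pics.

View pics/scene0.png

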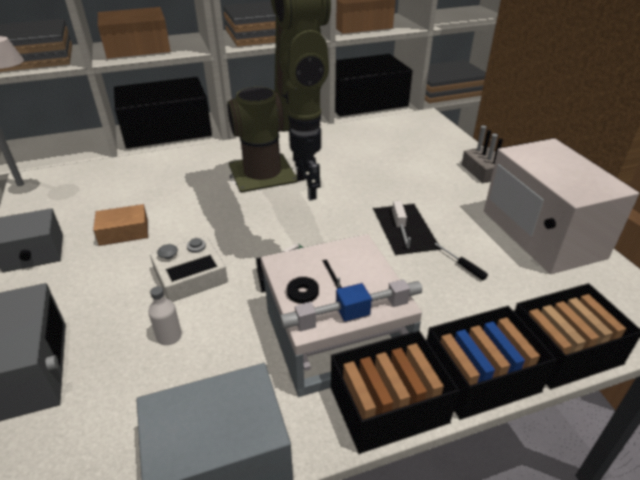

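View pics/side0.png

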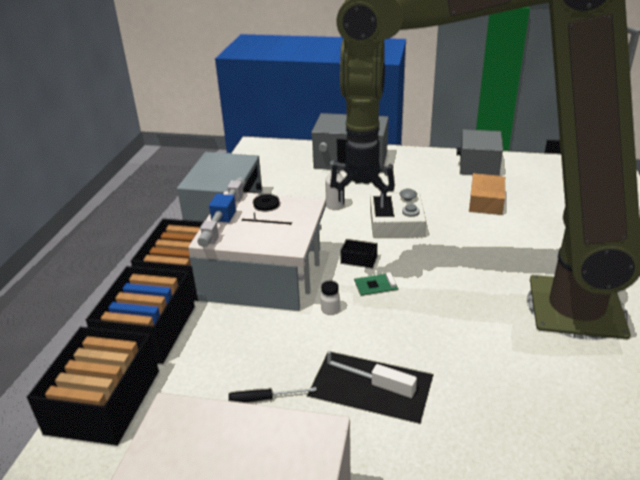

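View pics/wrist0.png

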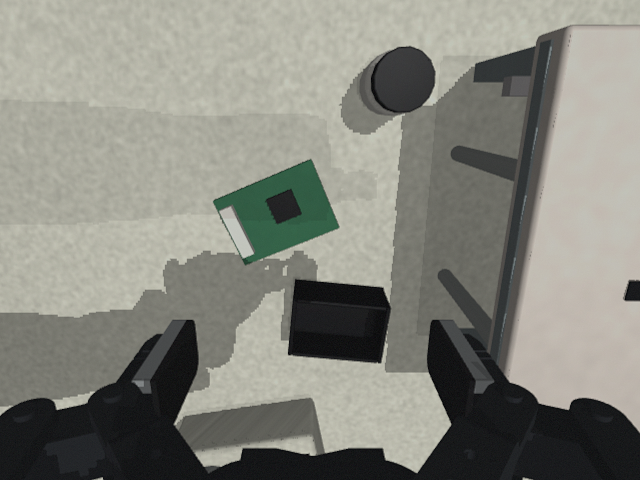

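```bash
cat > h.py <<'E'
import numpy as np,cv2
from cell import *
def ray(c,uv):
    K=c["K"];p=np.linalg.inv(K)@np.array([uv[0],uv[1],1.]);d=np.asarray(c["attitude"])@np.array([p[0],-p[1],-p[2]])
    return np.asarray(c["origin"]),d
def onz(c,uv,z):
    o,d=ray(c,uv);return o+d*(z-o[2])/d[2]
def tri(c1,u1,c2,u2):
    o1,d1=ray(c1,u1);o2,d2=ray(c2,u2);d1/=np.linalg.norm(d1);d2/=np.linalg.norm(d2)
    s=np.linalg.lstsq(np.c_[d1,-d2],o2-o1,rcond=None)[0]
    a=o1+s[0]*d1;b=o2+s[1]*d2;return (a+b)/2,np.linalg.norm(a-b)
def proj(c,P):
    v=np.asarray(c["attitude"]).T@(np.asarray(P)-np.asarray(c["origin"]));p=c["K"]@np.array([v[0],-v[1],-v[2]]);return p[:2]/p[2]
def crop(c,x0,y0,w,h,f,name):
    im=cv2.resize(c["color"][y0:y0+h,x0:x0+w,::-1],None,fx=f,fy=f,interpolation=cv2.INTER_CUBIC);cv2.imwrite(name,im)
E
cat > /dev/null; python3 - <<'E'
from h import *
import pickle
cs={n:read_camera(n) for n in ["scene","side","wrist"]}
pickle.dump(cs,open("c0.pkl","wb"))
crop(cs["side"],180,170,160,140,5,"pics/s1.png")
crop(cs["side"],300,340,140,90,5,"pics/s2.png")
crop(cs["scene"],240,190,200,140,4,"pics/s3.png")
crop(cs["scene"],140,220,100,90,6,"pics/s4.png")
E
```

```text
(no output)
```

View pics/s1.png

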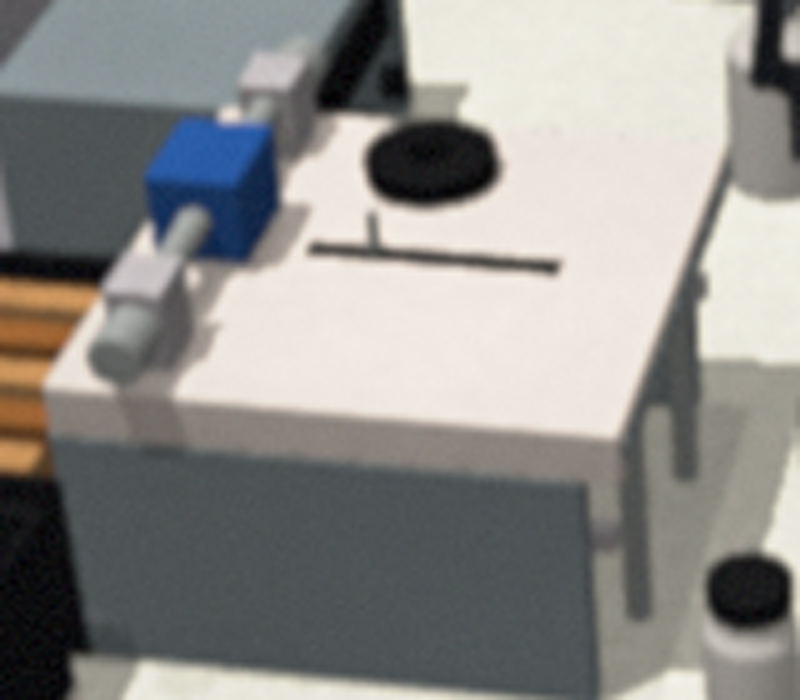

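View pics/s2.png

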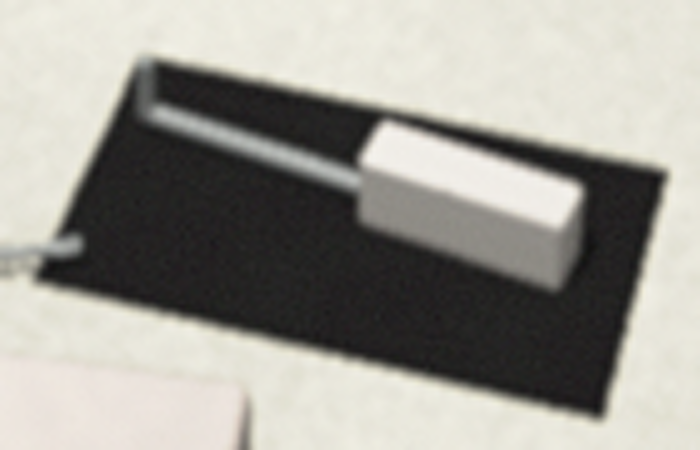

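View pics/s3.png

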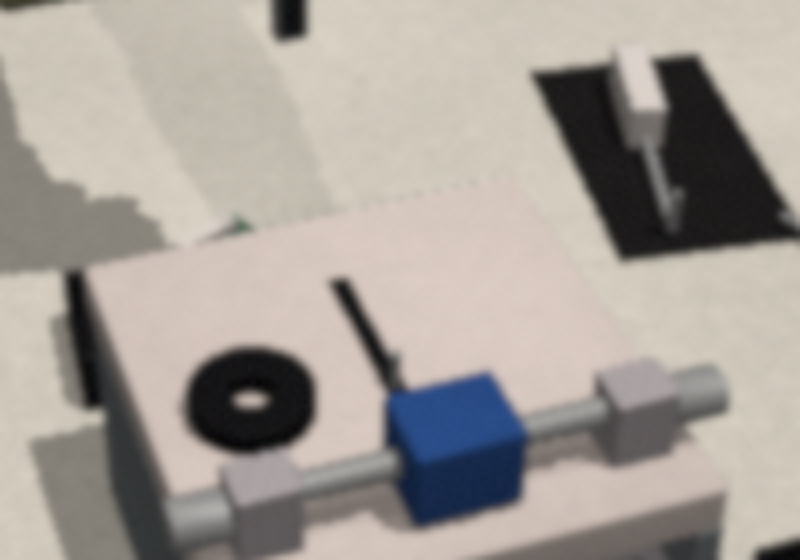

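View pics/s4.png

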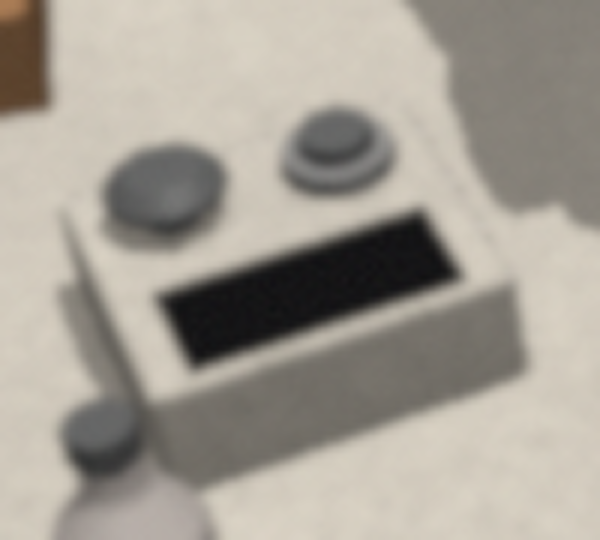

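```bash
cat > m.py <<'E'
from h import *
import pickle
cs=pickle.load(open("c0.pkl","rb"));S,C,W=cs["side"],cs["scene"],cs["wrist"]
f=lambda x,y:(x/5+180-.4,y/5+170-.4); g=lambda x,y:(x/5+300-.4,y/5+340-.4); a=lambda x,y:(x/4+240-.4,y/4+190-.4)
np.set_printoptions(precision=4,suppress=True)
print("slot side",onz(S,f(312,247),.165),onz(S,f(558,266),.165))
print("ledge corners side",onz(S,f(615,440),.165),onz(S,f(725,155),.165))
print("slot scene",onz(C,a(340,282),.165))
print("ledge corners scene L,R",onz(C,a(510,180),.165),onz(C,a(90,270),.165))
print("pointer",tri(S,f(372,213),C,a(396,353)),onz(S,f(372,213),.19))
for p in [(388,120),(582,185),(560,225),(362,155)]: print("handle",onz(S,g(*p),.041))
print("tip",onz(S,g(147,60),.045), tri(S,g(147,60),C,a(678,190)),"bend",onz(S,g(150,112),.012))
for p in [(148,58),(665,172),(605,415),(40,278)]: print("mat",onz(S,g(*p),.003))
# wrist ledge edge (upper or lower edge)
print("jog",onz(C,(335/6+140-.4,135/6+220-.4),.066),"stop",onz(C,(165/6+140-.4,180/6+220-.4),.085))
E
python3 m.py; python3 - <<'E'
from h import *
import pickle
cs=pickle.load(open("c0.pkl","rb"))
crop(cs["side"],360,175,80,70,8,"pics/s5.png")
E
```

```text
slot side [ 0.8335 -0.0158  0.165 ] [ 0.7066 -0.0161  0.165 ]
ledge corners side [0.6464 0.1249 0.165 ] [ 0.6449 -0.1347  0.165 ]
slot scene [ 0.7052 -0.0141  0.165 ]
ledge corners scene L,R [0.6491 0.1155 0.165 ] [ 0.6475 -0.1464  0.165 ]
pointer (array([ 0.7985, -0.0147,  0.1896]), np.float64(0.002560552220891371)) [ 0.7989 -0.0125  0.19  ]
handle [0.4518 0.3074 0.041 ]
handle [0.3692 0.3316 0.041 ]
handle [0.3764 0.3548 0.041 ]
handle [0.46  0.329 0.041]
tip [0.5574 0.2921 0.045 ] (array([0.5571, 0.2909, 0.0446]), np.float64(0.0014633243646763913)) bend [0.5573 0.2899 0.012 ]
mat [0.5661 0.2482 0.003 ]
mat [0.3353 0.2818 0.003 ]
mat [0.3526 0.4157 0.003 ]
mat [0.587  0.3819 0.003 ]
jog [ 0.4088 -0.2803  0.066 ] stop [ 0.4414 -0.355   0.085 ]
```

View pics/s5.png

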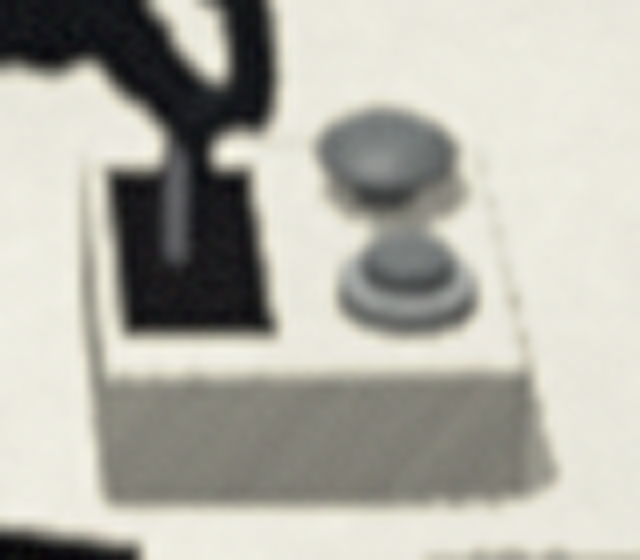

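```bash
python3 -m jog '[[-10,2,-4,-0.04],[-37,9,-14,-0.14],[-74,18,-27,-0.285],[-110,26,-41,-0.43],[-147,35,-55,-0.57],[-184,44,-68,-0.71],[-221,53,-82,-0.855],[-258,62,-95,-1.0],[-295,70,-109,-1.14],[-321,77,-119,-1.24],[-335,80,-124,-1.296],[-335,80,-124,-1.296]]'; python3 - <<'E'
from h import *
import pickle
s=sense();print(s["t"],s["q"],s["tool_pos"],s["tool_rot"],s["contact_force"])
c=read_camera("wrist");pickle.dump(c,open("w1.pkl","wb"));crop(c,0,0,640,480,1,"pics/w1.png")
E
```

```text
t: 1.5
tool_pos: [0.3999, 0.3363, 0.1698]
tool_rot: [[0.963, -0.001, 0.268], [-0.268, -0.0, 0.963], [-0.001, -1.0, -0.001]]
contact_force: [0.8, -0.7, -0.5]
finger_gap: 1.0
1.5 [ 6.99216058e-01  3.04232326e-01 -2.94040572e-01  9.73343868e-01
  1.02353635e-04  9.70365851e-01] [0.39988304 0.33632161 0.16979933] [[ 9.63463372e-01 -6.93797094e-04  2.67839223e-01]
 [-2.67839561e-01 -4.49713137e-04  9.63463423e-01]
 [-5.47997306e-04 -9.99999658e-01 -6.19108445e-04]] [ 0.83710783 -0.65854978 -0.53790013]
```

View pics/w1.png

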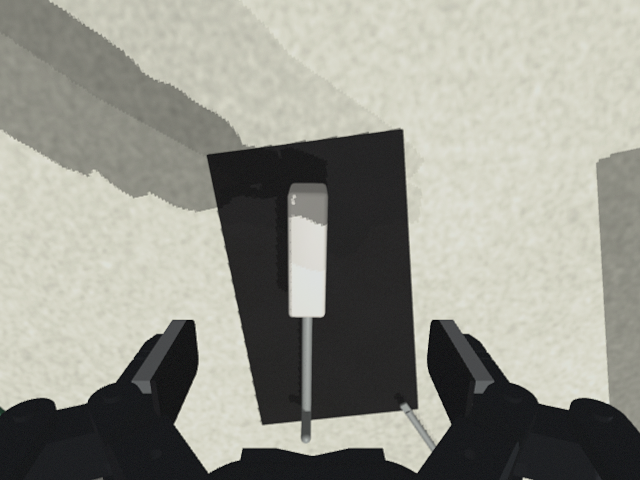

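```bash
python3 - <<'E'
from h import *
import pickle
np.set_printoptions(precision=4,suppress=True)
c=pickle.load(open("w1.pkl","rb"))
m=onz(c,(289,317),.041);n=onz(c,(325.5,317),.041);print(m,n,np.linalg.norm(m-n))
b=onz(c,(306.5,322),.012);t=onz(c,(305.5,438),.045);t2=onz(c,(306.3,410),.012)
print(b,t,t2)
fr=(m+n)/2;d=t-fr;print("yaw",np.arctan2(d[1],d[0]),np.linalg.norm(d[:2]), "rod yaw",np.arctan2(*(t2-b)[[1,0]]))
u=d[:2]/np.linalg.norm(d[:2]);print("center",fr[:2]-.045*u,"grasp",fr[:2]-.06*u)
crop(c,250,160,120,300,2,"pics/w1c.png")
E
```

```text
[0.4506 0.3048 0.041 ] [0.4575 0.3296 0.041 ] 0.025805845788363216
[0.4733 0.3108 0.012 ] [0.5531 0.2878 0.045 ] [0.555  0.2874 0.012 ]
yaw -0.2885493852455217 0.10340135464409085 rod yaw -0.2784529335140047
center [0.4109 0.33  ] grasp [0.3965 0.3343]
```

View pics/w1c.png

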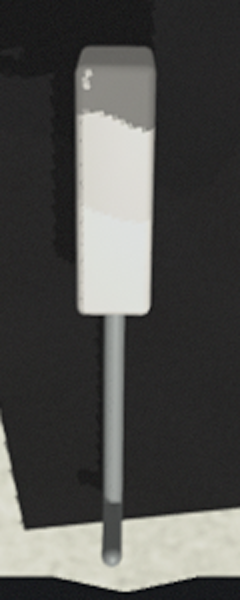

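```bash
python3 -m jog '[[-1.5,10,-2.5,0.01],[-1.5,40,-2.5,0.01],[-1.5,75,-2.5,0.01],[-1.5,108,-2.5,0.01],[-1.5,128,-2.5,0.01],[-1.5,140,-2.5,0.01],[-1.5,145,-2.5,0.01],[-1.5,145,-2.5,0.01],[-1.5,145,-2.5,0.01]]' 85; python3 -m jog '[[0,0,0,0],[0,0,0,0],[0,0,0,0],[0,0,0,0],[0,0,0,0],[0,0,0,0],[0,0,0,0],[0,0,0,0]]' 0 60; python3 - <<'E'
from h import *
s=sense();print(s["t"],s["finger_gap"]*85.4,s["tool_pos"],s["contact_force"])
c=read_camera("wrist");crop(c,0,0,640,480,1,"pics/w2.png")
E
```

```text
t: 2.45
tool_pos: [0.3998, 0.3333, 0.0262]
tool_rot: [[0.96, 0.001, 0.282], [-0.282, 0.001, 0.96], [0.001, -1.0, 0.002]]
contact_force: [0.5, -0.3, -0.1]
finger_gap: 0.998
t: 3.25
tool_pos: [0.3991, 0.3333, 0.0257]
tool_rot: [[0.96, 0.001, 0.281], [-0.281, 0.001, 0.96], [0.0, -1.0, 0.001]]
contact_force: [-1.3, 0.9, 5.5]
finger_gap: 0.299
3.25 25.554435531211873 [0.39911193 0.33334802 0.02572191] [-1.25553886  0.88314927  5.52192499]
```

View pics/w2.png

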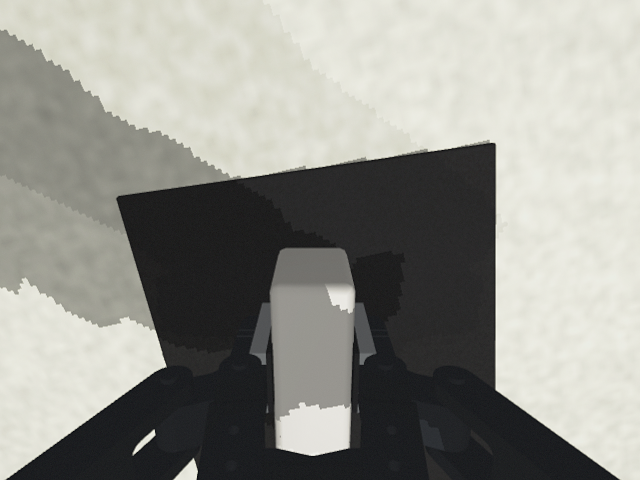

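```bash
python3 - <<'E'
from h import *
import pickle
np.set_printoptions(precision=3,suppress=True)
c=pickle.load(open("c0.pkl","rb"))["wrist"]
for p in [(295,280),(385,288),(380,362),(289,354)]: print("bin",onz(c,p,.045))
for p in [(214,198),(312,160),(339,227),(246,263)]: print("board",onz(c,p,.01))
print("jar",onz(c,(403,79),.075), "post feet",onz(c,(456,153),0),onz(c,(444,274),0))
print("ledge lower?",onz(c,(540,40),.165),onz(c,(503,380),.135))
E
```

```text
bin [ 0.508 -0.063  0.045]
bin [ 0.589 -0.071  0.045]
bin [ 0.588 -0.148  0.045]
bin [ 0.501 -0.139  0.045]
board [0.433 0.004 0.01 ]
board [0.523 0.038 0.01 ]
board [ 0.549 -0.024  0.01 ]
board [ 0.459 -0.06   0.01 ]
jar [0.586 0.101 0.075] post feet [0.655 0.043 0.   ] [ 0.656 -0.076  0.   ]
ledge lower? [0.631 0.112 0.165] [ 0.658 -0.1    0.135]
```

```bash
python3 -m jog '[[0,-8,0,0],[0,-25,0,0],[0,-60,0,0],[0,-95,0,0],[8,-118,-20,-0.02],[20,-125,-48,-0.04],[37,-125,-89,-0.08],[54,-125,-130,-0.115],[72,-125,-172,-0.15],[89,-125,-213,-0.185],[106,-125,-253,-0.22],[120,-125,-288,-0.25]]'; python3 -m jog '[[10,0,-25,-0.025],[15.5,0,-37,-0.035],[15.5,0,-37,-0.035],[15.5,0,-37,-0.035]]'; python3 - <<'E'
from h import *
import pickle
s=sense();print(s["t"],s["finger_gap"]*85.4,s["tool_pos"],s["tool_rot"],s["contact_force"],s["q"])
S=read_camera("side");C=read_camera("scene");pickle.dump((S,C),open("c3.pkl","wb"));crop(S,180,130,240,180,3,"pics/s6.png");crop(C,220,140,200,150,4,"pics/s7.png")
c=read_camera("wrist");crop(c,0,0,640,480,1,"pics/w3.png")
E
```

```text
t: 4.5
tool_pos: [0.4323, 0.0207, 0.1502]
tool_rot: [[0.999, -0.001, 0.034], [-0.034, -0.001, 0.999], [-0.001, -1.0, -0.001]]
contact_force: [0.4, 0.0, -2.4]
finger_gap: 0.298
t: 4.9
tool_pos: [0.4465, -0.0146, 0.15]
tool_rot: [[1.0, -0.002, 0.001], [-0.001, 0.0, 1.0], [-0.002, -1.0, 0.0]]
contact_force: [-0.5, 1.1, -2.2]
finger_gap: 0.297
4.9 25.359222811835924 [ 0.44648737 -0.01457176  0.14999275] [[ 9.99998350e-01 -1.66955929e-03  7.16368068e-04]
 [-7.15646849e-04  4.32539059e-04  9.99999650e-01]
 [-1.66986857e-03 -9.99998513e-01  4.31343530e-04]] [-0.5191881   1.05349835 -2.15338241] [-3.28795160e-02  2.00582265e-01 -4.97937740e-01  8.73959199e-01
  3.77420877e-04 -3.21638255e-02]
```

View pics/s6.png

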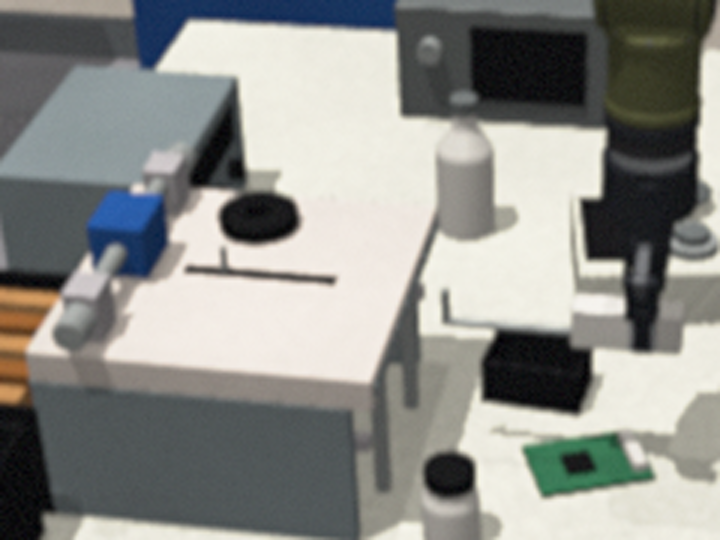

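View pics/s7.png

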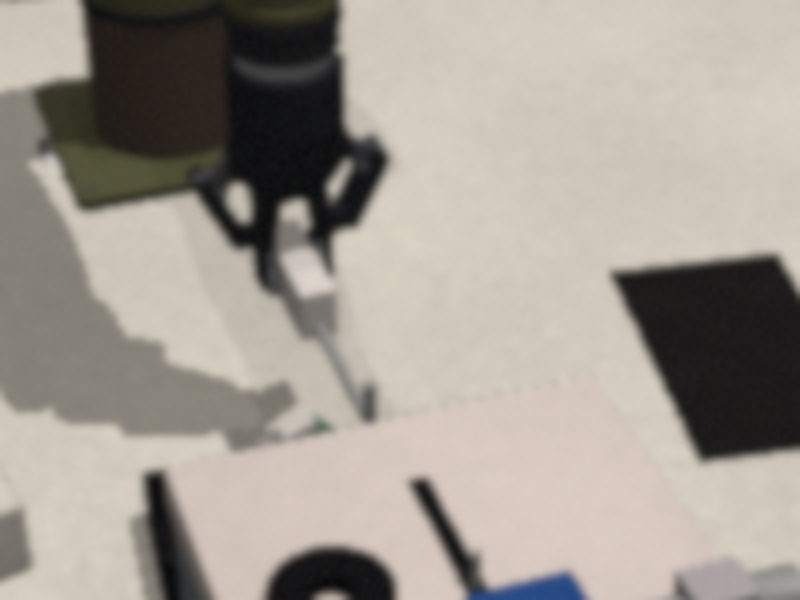

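View pics/w3.png

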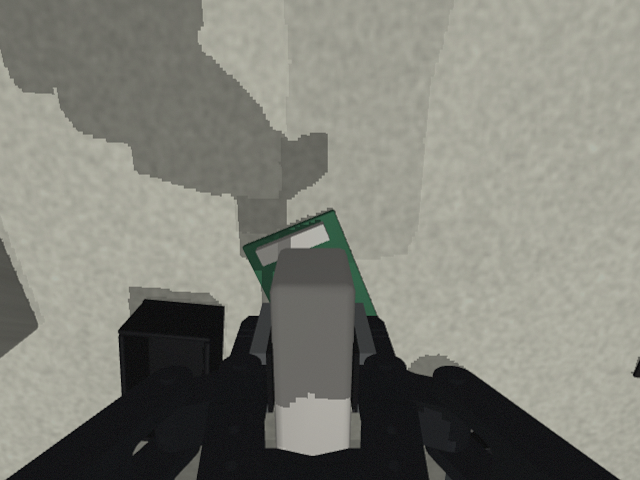

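```bash
python3 - <<'E'
from h import *
import pickle
np.set_printoptions(precision=4,suppress=True)
S,C=pickle.load(open("c3.pkl","rb"))
f=lambda x,y:(x/3+180-.33,y/3+130-.33);a=lambda x,y:(x/4+220-.4,y/4+140-.4)
print("tip",tri(S,f(445,291),C,a(370,385)))
print("bend",tri(S,f(447,320),C,a(370,415)))
print("ptr",tri(S,f(223,250),C,a(473,553)), onz(S,f(223,250),.19))
print("slot",onz(S,f(187,268),.165),onz(S,f(334,281),.165),onz(C,a(420,482),.165))
E
```

```text
tip (array([ 0.6121, -0.0124,  0.1657]), np.float64(0.0025770848332260505))
bend (array([ 0.61  , -0.0111,  0.1394]), np.float64(0.005123043939678623))
ptr (array([ 0.7978, -0.0151,  0.188 ]), np.float64(0.005015372728097983)) [ 0.7978 -0.0088  0.19  ]
slot [ 0.8335 -0.0158  0.165 ] [ 0.7065 -0.0136  0.165 ] [ 0.7052 -0.0141  0.165 ]
```

```bash
python3 -m jog '[[0,6,0,0],[0,25,-1,0],[0,48,-2,0],[0,68,-2.5,0],[0,78,-2.5,0],[0,82,-2.5,0],[0,82,-2.5,0],[8,82,-2.5,0],[22,82,-2.5,0],[38,82,-2.5,0]]'; python3 - <<'E'
from h import *
import pickle
s=sense();print(s["t"],s["tool_pos"],s["contact_force"],s["finger_gap"])
S=read_camera("side");crop(S,240,170,160,120,5,"pics/s8.png")
E
```

```text
t: 6.05
tool_pos: [0.487, -0.0171, 0.0694]
tool_rot: [[1.0, 0.002, -0.0], [0.0, -0.0, 1.0], [0.002, -1.0, -0.0]]
contact_force: [0.1, -0.3, -1.1]
finger_gap: 0.297
6.05 [ 0.48699185 -0.01711103  0.06939858] [ 0.06813003 -0.33773265 -1.10610604] 0.29681493737233544
```

View pics/s8.png

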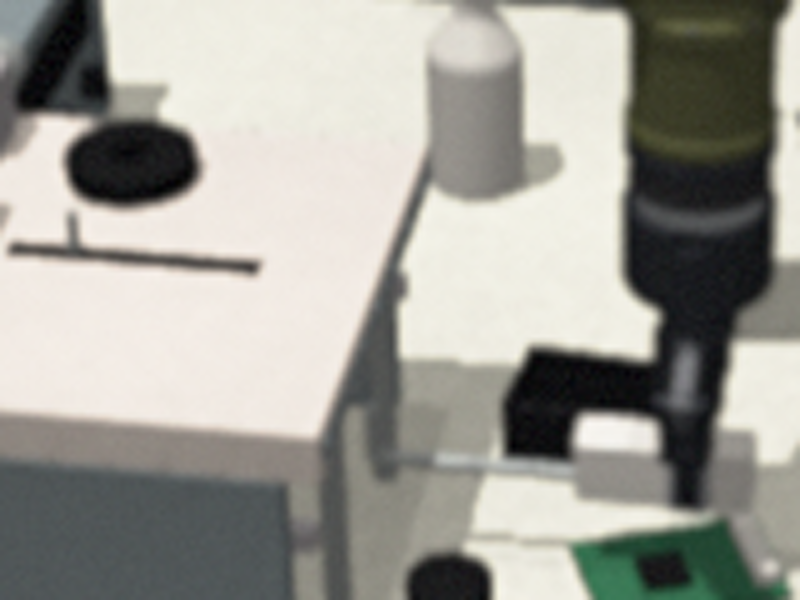

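```bash
python3 -m jog '[[4,4,0,0],[14,4,0,0],[28,4,0,0],[39,4,0,0],[45.5,4,0,0],[45.5,4,0,0],[45.5,4,0,0]]'; python3 - <<'E'
from h import *
s=sense();print(s["t"],s["tool_pos"],s["contact_force"],s["finger_gap"])
S=read_camera("side");crop(S,240,170,160,120,5,"pics/s9.png")
c=read_camera("wrist");crop(c,0,0,640,480,1,"pics/w4.png")
E
```

```text
t: 6.8
tool_pos: [0.5302, -0.0171, 0.0641]
tool_rot: [[1.0, -0.001, -0.0], [0.0, 0.0, 1.0], [-0.001, -1.0, 0.0]]
contact_force: [0.7, -0.4, -2.5]
finger_gap: 0.298
6.8 [ 0.5301831  -0.01709256  0.06408305] [ 0.6960864  -0.41300316 -2.49712085] 0.297762670412347
```

View pics/s9.png

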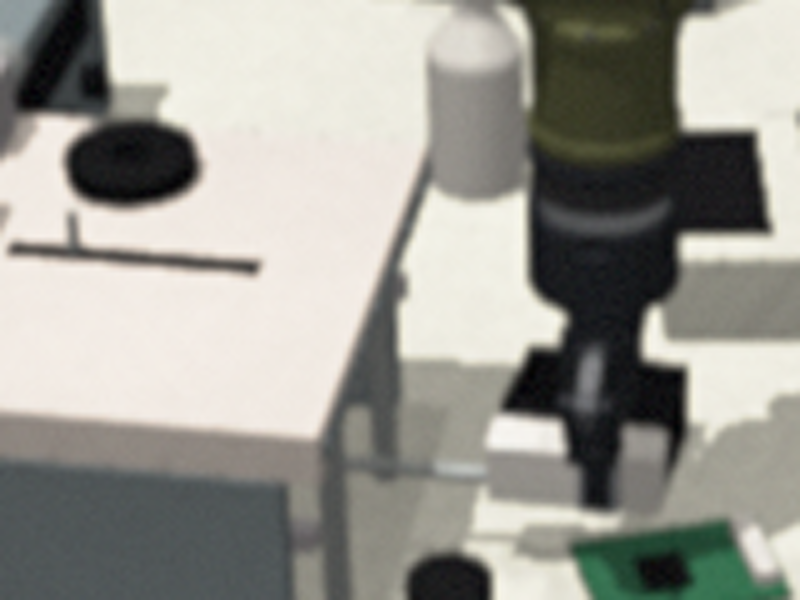

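View pics/w4.png

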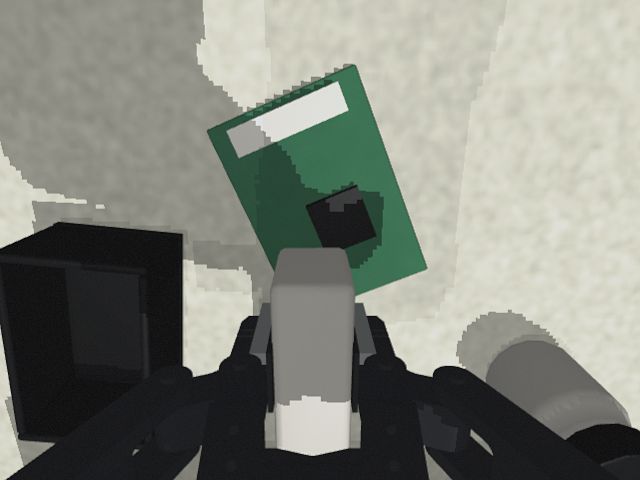

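```bash
python3 -m jog '[[1.5,-3,0,0],[1.5,-8,0,0],[1.5,-14,0,0],[1.5,-20,0,0],[1.5,-25,0,0],[1.5,-25,0,0],[1.5,-25,0,0]]'; python3 - <<'E'
from h import *
s=sense();print(s["t"],s["tool_pos"],s["contact_force"],s["finger_gap"])
S=read_camera("side");crop(S,240,170,160,120,5,"pics/s10.png")
E
```

```text
t: 7.6
tool_pos: [0.5325, -0.0171, 0.0895]
tool_rot: [[1.0, 0.0, -0.0], [0.0, -0.0, 1.0], [0.0, -1.0, -0.0]]
contact_force: [-1.1, -0.0, -2.1]
finger_gap: 0.297
7.6 [ 0.53245446 -0.01711577  0.08953822] [-1.14540633 -0.00377586 -2.10614172] 0.2973165424051098
```

View pics/s10.png

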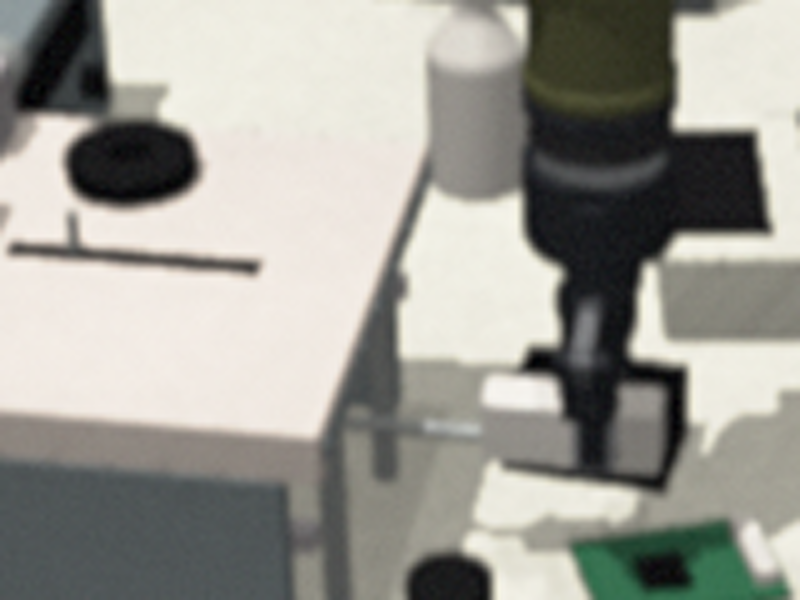

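```bash
python3 -m jog '[[-3,0,0,0],[-8,0,0,0],[-14,0,0,0],[-20,0,0,0],[-26,0,0,0],[-32,0,0,0],[-37,0,0,0],[-40,0,0,0],[-40,0,0,0]]'; python3 - <<'E'
from h import *
s=sense();print(s["t"],s["tool_pos"],s["contact_force"],s["finger_gap"])
S=read_camera("side");crop(S,240,170,160,120,5,"pics/s11.png")
E
```

```text
t: 8.55
tool_pos: [0.4914, -0.0171, 0.0893]
tool_rot: [[1.0, -0.001, -0.0], [0.0, 0.0, 1.0], [-0.001, -1.0, 0.0]]
contact_force: [2.6, 0.8, -2.4]
finger_gap: 0.293
8.55 [ 0.49136148 -0.01711808  0.08929642] [ 2.58013144  0.79620499 -2.39718694] 0.29341170303255654
```

View pics/s11.png

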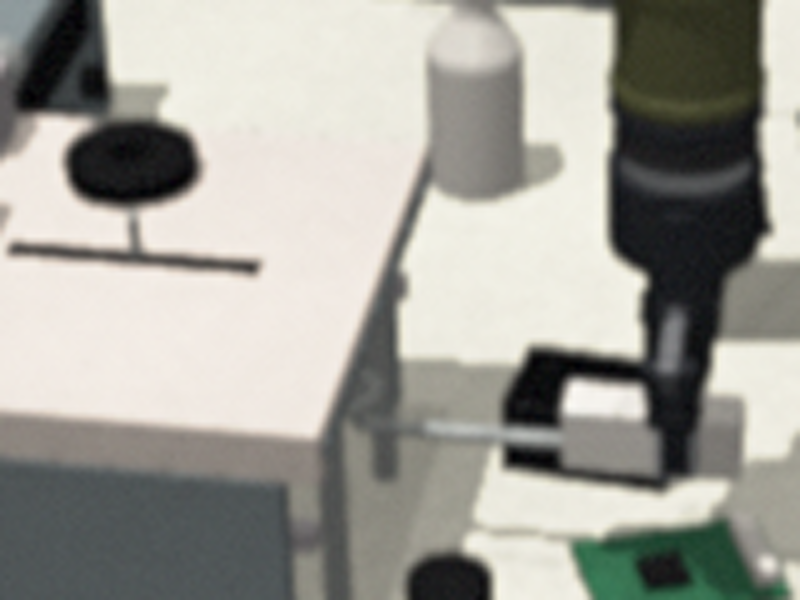

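```bash
python3 -m jog '[[-3,0,0,0],[-8,0,0,0],[-14,0,0,0],[-20,0,0,0],[-26,0,0,0],[-31,0,0,0],[-35,0,0,0],[-38,0,0,0],[-38,0,0,0]]'; python3 -m jog '[[-2,0,0,0],[-4,0,0,0],[-4,0,0,0]]'
```

```text
t: 9.5
tool_pos: [0.4534, -0.0171, 0.0892]
tool_rot: [[1.0, -0.001, -0.0], [0.0, 0.0, 1.0], [-0.001, -1.0, 0.0]]
contact_force: [0.6, 0.1, -1.9]
finger_gap: 0.292
t: 9.8
tool_pos: [0.45, -0.0171, 0.0892]
tool_rot: [[1.0, -0.0, -0.0], [0.0, 0.0, 1.0], [-0.0, -1.0, 0.0]]
contact_force: [1.1, 1.2, -1.7]
finger_gap: 0.296
```

```bash
python3 - <<'E'
from h import *
S=read_camera("side");crop(S,240,170,160,120,5,"pics/s12.png")
E
```

```text
(no output)
```

View pics/s12.png

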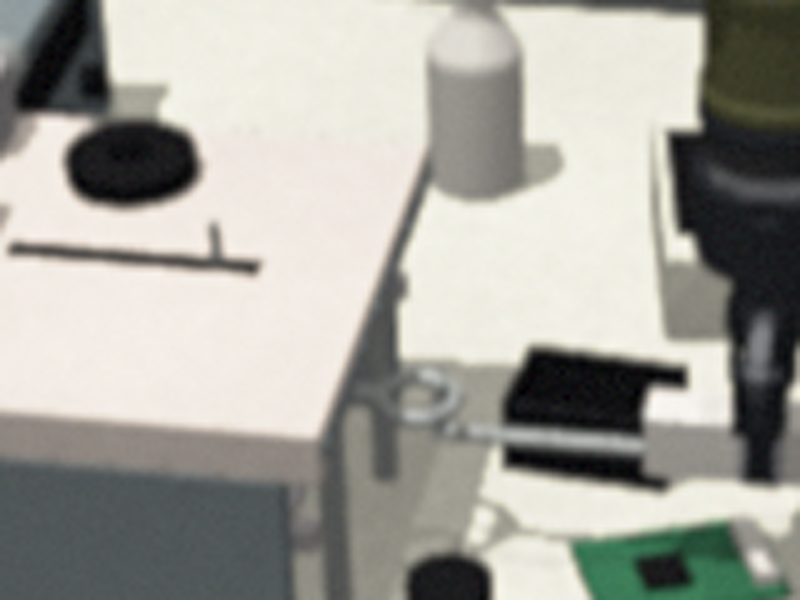

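```bash
python3 - <<'E'
from h import *
np.set_printoptions(precision=4,suppress=True)
S=read_camera("side");f=lambda x,y:(x/5+240-.4,y/5+170-.4)
print(onz(S,f(213,225),.19),"start",onz(S,f(72,213),.19),"eye",onz(S,f(422,393),.095),onz(S,f(464,393),.095),"rodend",onz(S,f(450,432),.075))
s=sense();print(s["tool_pos"],s["contact_force"])
crop(S,300,225,60,45,13,"pics/s13.png")
E
```

```text
[ 0.7267 -0.0113  0.19  ] start [ 0.7989 -0.0125  0.19  ] eye [ 0.6263 -0.0183  0.095 ] [ 0.6053 -0.0214  0.095 ] rodend [ 0.6118 -0.0146  0.075 ]
[ 0.4501 -0.0171  0.0892] [ 1.9431  0.2067 -1.3125]
```

View pics/s13.png

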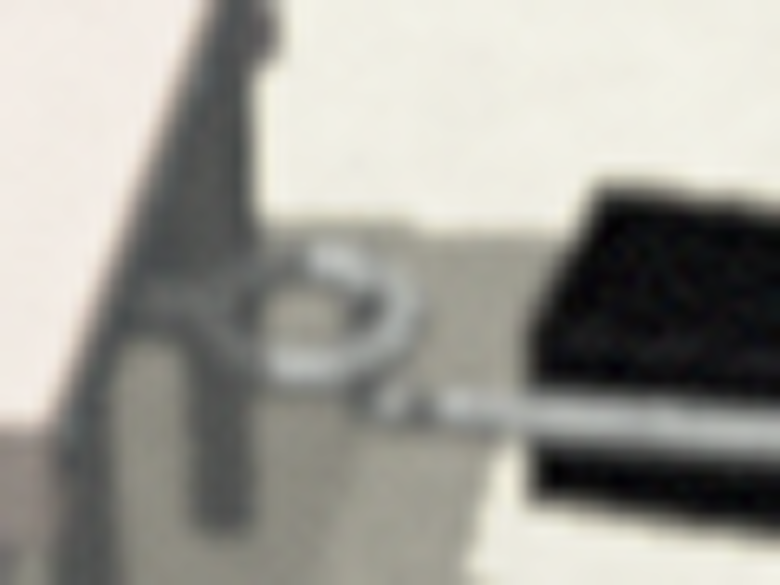

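```bash
python3 -m jog '[[-1,0,0,0],[-2,0,0,0],[-2,0,0,0]]';python3 -m jog '[[-1,0,0,0],[-2,0,0,0],[-2,0,0,0]]'
```

```text
t: 10.2
tool_pos: [0.4483, -0.0171, 0.0893]
tool_rot: [[1.0, 0.0, -0.0], [0.0, 0.0, 1.0], [0.0, -1.0, 0.0]]
contact_force: [2.7, -0.2, -1.8]
finger_gap: 0.297
t: 10.5
tool_pos: [0.4481, -0.0171, 0.0896]
tool_rot: [[1.0, 0.003, -0.0], [0.0, -0.0, 1.0], [0.003, -1.0, -0.0]]
contact_force: [7.5, 0.5, -5.5]
finger_gap: 0.296
```

```bash
python3 -m jog '[[-1,0,0,0],[-2,0,0,0],[-2,0,0,0],[-2,0,0,0]]'; python3 - <<'E'
from h import *
S=read_camera("side");crop(S,240,170,160,120,5,"pics/s14.png")
s=sense();print(s["tool_pos"],s["contact_force"])
E
```

```text
t: 10.9
tool_pos: [0.4479, -0.0171, 0.0902]
tool_rot: [[1.0, 0.007, -0.0], [0.0, 0.0, 1.0], [0.007, -1.0, 0.0]]
contact_force: [9.5, 0.6, -4.3]
finger_gap: 0.295
[ 0.44791795 -0.01713124  0.09015209] [ 9.58840724 -0.74131742 -5.52042596]
```

View pics/s14.png

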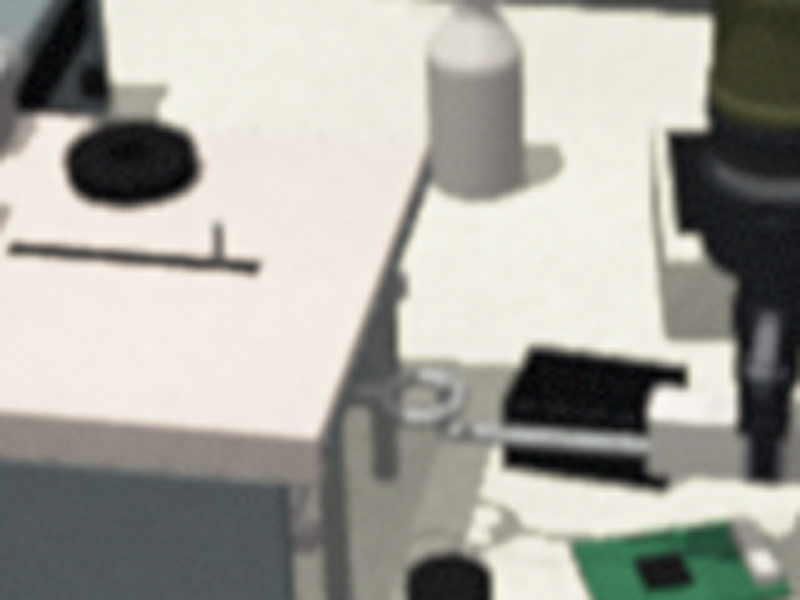

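```bash
python3 -m jog '[[4,0,0,0],[9,0,0,0],[12,0,0,0],[12,0,0,0],[12,6,0,0],[12,16,0,0],[12,26,0,0],[12,31,0,0],[12,31,0,0]]'; python3 - <<'E'
from h import *
S=read_camera("side");crop(S,240,170,160,120,5,"pics/s15.png")
s=sense();print(s["tool_pos"],s["contact_force"])
E
```

```text
t: 11.85
tool_pos: [0.455, -0.0171, 0.0571]
tool_rot: [[1.0, -0.003, -0.0], [0.0, 0.0, 1.0], [-0.003, -1.0, 0.0]]
contact_force: [-0.5, -0.7, -2.4]
finger_gap: 0.292
[ 0.45557183 -0.01710442  0.0575815 ] [-0.09384041 -0.31741161 -1.62332265]
```

View pics/s15.png

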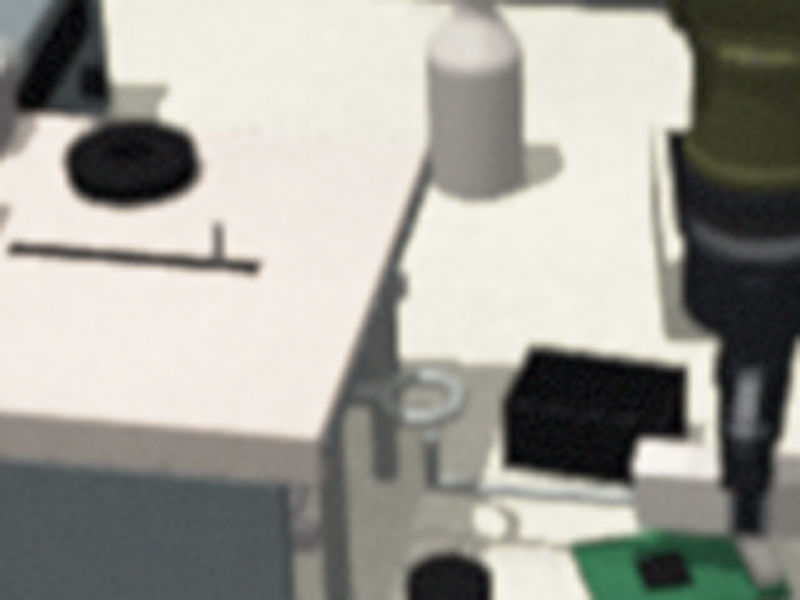

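```bash
python3 -m jog '[[-5,0,0,0],[-17,0,0,0],[-32,0,0,0],[-42,0,0,0],[-45,-8,0,0],[-45,-30,0,0],[-45,-62,0,0],[-45,-90,0,0],[-45,-98,0,0],[-45,-98,0,0]]'; python3 -m jog '[[0,0,10,0.01],[-1,0,35,0.03],[-2,0,75,0.06],[-4,0,115,0.095],[-5,0,155,0.125],[-6,0,195,0.16],[-7,0,235,0.19],[-9,0,275,0.225],[-10,0,310,0.255],[-11,0,337,0.275],[-11,0,350,0.285],[-11,0,350,0.285]]';python3 - <<'E'
from h import *
s=sense();print(s["tool_pos"],s["tool_rot"],s["contact_force"])
E
```

```text
t: 12.9
tool_pos: [0.4128, -0.0172, 0.1578]
tool_rot: [[1.0, 0.004, -0.0], [0.0, -0.0, 1.0], [0.004, -1.0, -0.0]]
contact_force: [0.5, -0.4, -1.8]
finger_gap: 0.298
t: 14.1
tool_pos: [0.3998, 0.3337, 0.1549]
tool_rot: [[0.96, -0.001, 0.279], [-0.279, -0.001, 0.96], [-0.001, -1.0, -0.001]]
contact_force: [-0.1, -0.3, -2.1]
finger_gap: 0.295
[0.39979342 0.33369151 0.15489112] [[ 9.60328517e-01 -1.30298066e-03  2.78868144e-01]
 [-2.78869605e-01 -1.11751634e-03  9.60328327e-01]
 [-9.39649532e-04 -9.99998527e-01 -1.43654451e-03]] [-0.058747   -0.29473944 -2.08724225]
```

Lower 129 mm to the mat, then release.

```bash
python3 -m jog '[[0,10,0,0],[0,40,0,0],[0,75,0,0],[0,103,0,0],[0,118,0,0],[0,124,0,0],[0,127,0,0],[0,127,0,0],[0,127,0,0]]'; python3 -m jog '[[0,1,0,0],[0,2,0,0],[0,2,0,0]]'; python3 - <<'E'
from h import *
s=sense();print(s["t"],s["tool_pos"],s["contact_force"])
S=read_camera("side");crop(S,300,320,140,110,5,"pics/s16.png")
E
```

```text
t: 15.0
tool_pos: [0.401, 0.3331, 0.0302]
tool_rot: [[0.96, 0.001, 0.281], [-0.281, 0.001, 0.96], [0.001, -1.0, 0.001]]
contact_force: [-0.2, -0.5, -1.5]
finger_gap: 0.298
t: 15.3
tool_pos: [0.4003, 0.333, 0.0275]
tool_rot: [[0.96, 0.0, 0.281], [-0.281, 0.0, 0.96], [0.0, -1.0, 0.0]]
contact_force: [0.2, -0.1, -1.6]
finger_gap: 0.3
15.3 [0.40031174 0.33299862 0.02753968] [ 0.1734813  -0.05030822 -1.64817438]
```

View pics/s16.png

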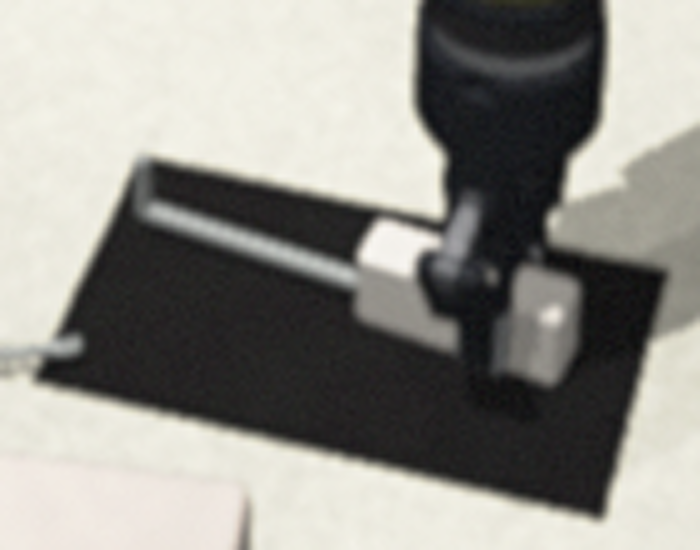

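```bash
python3 -m jog '[[0,1,0,0],[0,2,0,0],[0,2,0,0],[0,2,0,0]]'; python3 -m jog '[[0,0,0,0],[0,0,0,0],[0,0,0,0],[0,0,0,0],[0,0,0,0],[0,0,0,0]]' 85; python3 -m jog '[[0,-6,0,0],[0,-30,0,0],[0,-70,0,0],[0,-115,0,0],[0,-160,0,0],[0,-175,0,0],[0,-175,0,0]]'; python3 - <<'E'
from h import *
import pickle
s=sense();print(s["t"],s["tool_pos"],s["tool_rot"],s["contact_force"],s["q"])
S=read_camera("side");crop(S,300,320,140,110,5,"pics/s17.png");C=read_camera("scene");pickle.dump((S,C),open("c5.pkl","wb"))
E
```

```text
t: 15.75
tool_pos: [0.4003, 0.3331, 0.0259]
tool_rot: [[0.96, 0.0, 0.281], [-0.281, 0.0, 0.96], [0.0, -1.0, 0.001]]
contact_force: [-2.5, -0.9, 5.4]
finger_gap: 0.295
t: 16.35
tool_pos: [0.4003, 0.3328, 0.0252]
tool_rot: [[0.96, -0.0, 0.281], [-0.281, -0.0, 0.96], [-0.0, -1.0, -0.0]]
contact_force: [-0.2, -0.5, -0.3]
finger_gap: 0.996
t: 17.05
tool_pos: [0.402, 0.3343, 0.204]
tool_rot: [[0.96, 0.006, 0.281], [-0.281, 0.005, 0.96], [0.004, -1.0, 0.006]]
contact_force: [0.5, -0.4, -0.2]
finger_gap: 0.995
17.05 [0.4019942  0.33430308 0.20398934] [[ 0.95971196  0.00562917  0.28092928]
 [-0.28095578  0.00464038  0.9597095 ]
 [ 0.00409874 -0.99997339  0.00603498]] [ 0.51947167 -0.42805124 -0.21079353] [ 6.93739571e-01  2.75456179e-01 -2.40700018e-01  1.04734488e+00
 -3.15765824e-05  9.78519406e-01]
```

View pics/s17.png

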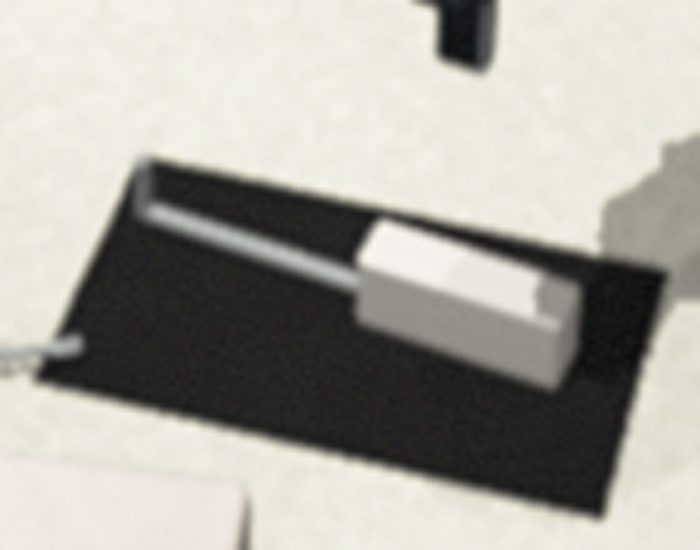

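```bash
python3 -m jog '[[5,0,-18,0.03],[18,0,-59,0.09],[31,0,-100,0.15],[45,0,-147,0.22],[59,0,-194,0.29],[73,0,-241,0.36],[88,0,-288,0.43],[102,0,-335,0.5],[116,0,-382,0.57],[131,0,-429,0.64],[145,0,-476,0.71],[159,0,-520,0.78]]' 0; python3 - <<'E'
from h import *
s=sense();print(s["t"],s["tool_pos"],s["tool_rot"])
E
```

```text
t: 18.35
tool_pos: [0.4041, -0.2128, 0.1986]
tool_rot: [[0.48, -0.004, 0.877], [-0.877, 0.002, 0.48], [-0.003, -1.0, -0.002]]
contact_force: [0.8, 0.5, 1.0]
finger_gap: -0.001
18.35 [ 0.40405169 -0.21277949  0.19861044] [[ 0.48020564 -0.00353983  0.8771488 ]
 [-0.87715071  0.00151544  0.4802128 ]
 [-0.00302914 -0.99999259 -0.00237724]]
```

```bash
python3 -m jog '[[0,0,0,0.09],[0,0,0,0.097],[0,0,0,0.097]]'; python3 - <<'E'
from h import *
import pickle
c=read_camera("wrist");pickle.dump(c,open("w6.pkl","wb"));crop(c,0,0,640,480,1,"pics/w6.png")
S=read_camera("side");crop(S,360,150,100,90,6,"pics/s18.png");C=read_camera("scene");pickle.dump((S,C),open("c6.pkl","wb"));crop(C,130,200,110,100,6,"pics/s19.png")
E
```

```text
t: 18.65
tool_pos: [0.405, -0.2103, 0.199]
tool_rot: [[0.398, -0.003, 0.917], [-0.917, 0.002, 0.398], [-0.003, -1.0, -0.002]]
contact_force: [-0.1, 1.2, 0.2]
finger_gap: 0.002
```

View pics/w6.png

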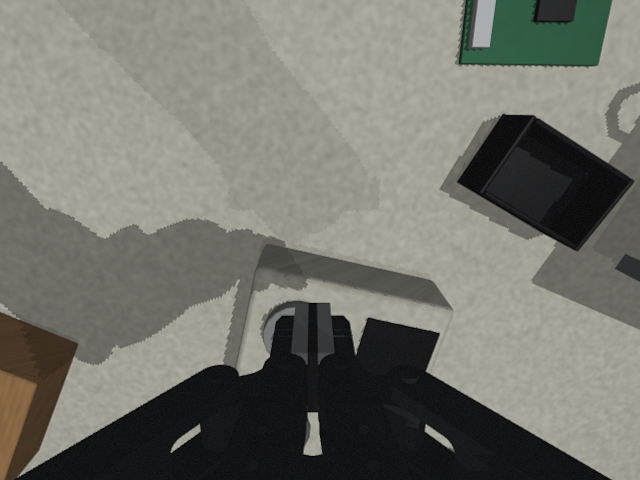

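View pics/s18.png

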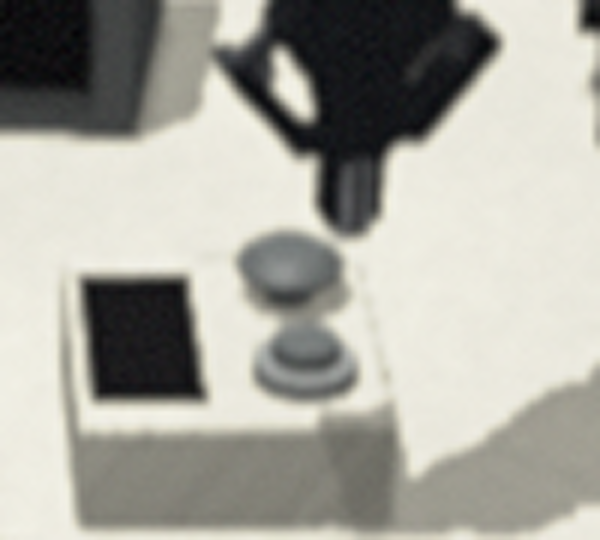

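View pics/s19.png

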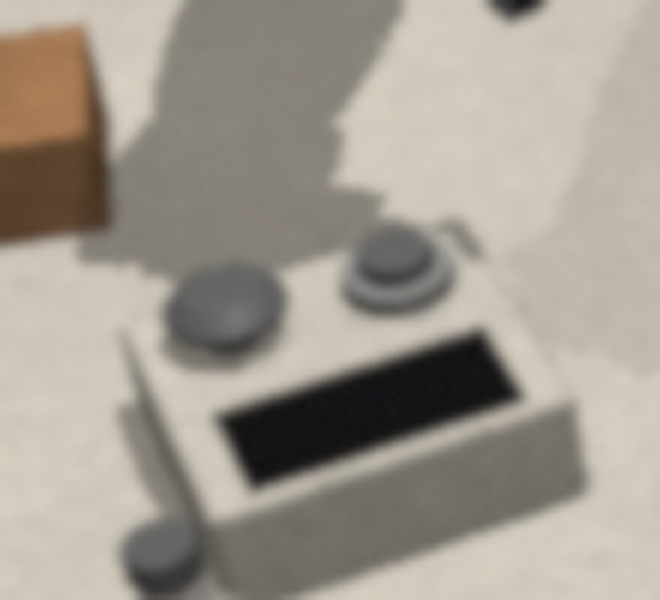

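```bash
python3 - <<'E'
from h import *
import pickle
np.set_printoptions(precision=4,suppress=True)
S,C=pickle.load(open("c6.pkl","rb"));w=pickle.load(open("w6.pkl","rb"))
f=lambda x,y:(x/6+360-.4,y/6+150-.4);a=lambda x,y:(x/6+130-.4,y/6+200-.4)
print("jog",tri(S,f(306,340),C,a(397,250)))
print("collar",tri(S,f(306,362),C,a(398,268)))
print("stop",tri(S,f(291,262),C,a(226,300)))
print("screen",[onz(S,f(*p),.06) for p in [(82,280),(187,277),(205,398),(95,400)]])
print("screenC",[onz(C,a(*p),.06) for p in [(218,415),(485,332),(522,397),(255,488)]])
print("wrist bottom edge",onz(w,(266,245),0),onz(w,(430,280),0),"top",onz(w,(262,270),.06),onz(w,(452,310),.06))
E
```

```text
jog (array([ 0.427 , -0.2791,  0.0813]), np.float64(0.0015183949095834274))
collar (array([ 0.4259, -0.2798,  0.0697]), np.float64(0.003203249374768009))
stop (array([ 0.4392, -0.354 ,  0.0813]), np.float64(0.003496505833918857))
screen [array([ 0.5428, -0.3562,  0.06  ]), array([ 0.4917, -0.3664,  0.06  ]), array([ 0.4719, -0.2539,  0.06  ]), array([ 0.5228, -0.2448,  0.06  ])]
screenC [array([ 0.4869, -0.3671,  0.06  ]), array([ 0.4692, -0.2505,  0.06  ]), array([ 0.5181, -0.2427,  0.06  ]), array([ 0.5388, -0.3572,  0.06  ])]
wrist bottom edge [ 0.3785 -0.2513  0.    ] [ 0.5217 -0.2243  0.    ] top [ 0.3816 -0.2485  0.06  ] [ 0.5202 -0.2225  0.06  ]
```

```bash
python3 -m jog '[[8,0,-1,0.03],[25,0,-3,0.09],[45,5,-5,0.15],[62,20,-7,0.2],[70,40,-7,0.23],[72,58,-7,0.23],[72,70,-7,0.23],[72,74,-7,0.23],[72,74,-7,0.23],[72,74,-7,0.23]]'; python3 - <<'E'
from h import *
s=sense();print(s["tool_pos"],s["contact_force"])
S=read_camera("side");crop(S,360,150,100,90,6,"pics/s20.png");C=read_camera("scene");crop(C,130,200,110,100,6,"pics/s21.png")
E
```

```text
t: 19.8
tool_pos: [0.4294, -0.2798, 0.127]
tool_rot: [[0.178, 0.001, 0.984], [-0.984, -0.001, 0.178], [0.001, -1.0, 0.001]]
contact_force: [0.1, -0.2, -0.4]
finger_gap: 0.004
[ 0.42942669 -0.27976228  0.12702532] [ 0.08904026 -0.1776271  -0.42702899]
```

View pics/s20.png

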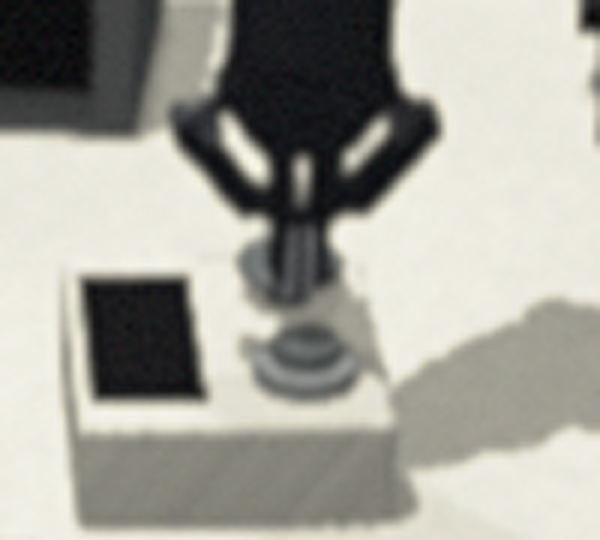

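View pics/s21.png

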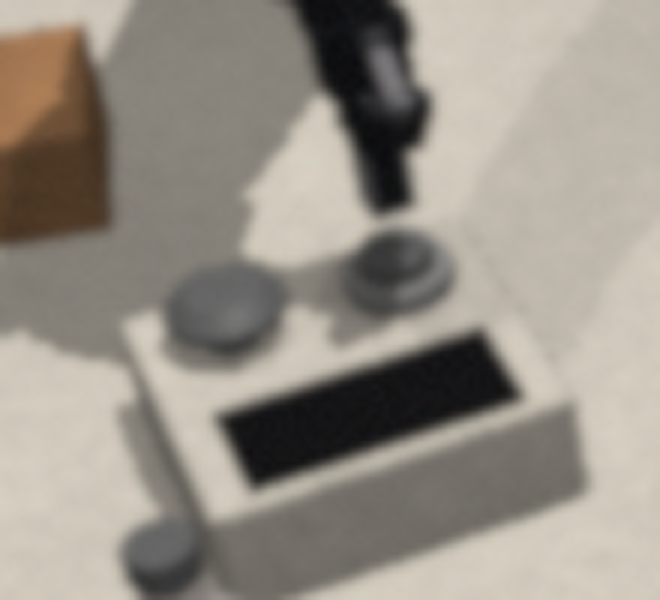

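```bash
python3 -m jog '[[0,6,0,0],[0,13,0,0],[0,19,0,0],[0,23,0,0],[0,23,0,0]]'; python3 -m jog '[[0,2,0,0],[0,4,0,0],[0,4,0,0]]'
```

```text
t: 20.4
tool_pos: [0.4283, -0.2793, 0.1023]
tool_rot: [[0.178, -0.002, 0.984], [-0.984, 0.001, 0.178], [-0.001, -1.0, -0.001]]
contact_force: [0.6, 0.3, -0.3]
finger_gap: -0.0
t: 20.7
tool_pos: [0.4291, -0.2798, 0.0994]
tool_rot: [[0.178, 0.0, 0.984], [-0.984, -0.0, 0.178], [0.0, -1.0, 0.0]]
contact_force: [-1.4, 1.0, 2.0]
finger_gap: 0.001
```

```bash
python3 -m jog '[[0,1,0,0],[0,2,0,0],[0,3,0,0],[0,3,0,0]]'
```

```text
t: 21.1
tool_pos: [0.4291, -0.2798, 0.0965]
tool_rot: [[0.178, 0.0, 0.984], [-0.984, -0.0, 0.178], [0.0, -1.0, 0.0]]
contact_force: [-1.2, 0.7, 3.2]
finger_gap: 0.004
```

```bash
python3 -m jog '[[0,1,0,0],[0,2,0,0],[0,3,0,0],[0,3,0,0]]'; python3 -m jog '[[0,1,0,0],[0,2,0,0],[0,2,0,0],[0,2,0,0]]'
```

```text
t: 21.5
tool_pos: [0.4291, -0.2798, 0.0948]
tool_rot: [[0.178, 0.001, 0.984], [-0.984, -0.001, 0.178], [0.001, -1.0, 0.001]]
contact_force: [-3.2, 3.5, 14.1]
finger_gap: -0.0
t: 21.9
tool_pos: [0.4293, -0.2798, 0.0946]
tool_rot: [[0.178, 0.002, 0.984], [-0.984, -0.001, 0.178], [0.002, -1.0, 0.002]]
contact_force: [-7.1, 4.8, 28.6]
finger_gap: -0.003
```

```bash
python3 -m jog '[[0,-1.2,0,0],[0,-1.2,0,0],[0,-1.2,0,0],[0,-1.2,0,0],[0,-1.2,0,0],[0,-1.2,0,0],[0,-1.2,0,0],[0,-1.2,0,0],[0,-1.2,0,0],[0,-1.2,0,0],[0,-1.2,0,0],[0,-1.2,0,0]]'; python3 -m jog '[[0,0,0,0],[0,0,0,0],[0,0,0,0],[0,0,0,0],[0,0,0,0],[0,0,0,0],[0,0,0,0],[0,0,0,0],[0,0,0,0],[0,0,0,0],[0,0,0,0],[0,0,0,0]]'; python3 - <<'E'
from h import *
S=read_camera("side");crop(S,360,150,100,90,6,"pics/s22.png");C=read_camera("scene");crop(C,130,200,110,100,6,"pics/s23.png")
E
```

```text
t: 23.1
tool_pos: [0.4292, -0.2798, 0.0947]
tool_rot: [[0.178, 0.001, 0.984], [-0.984, -0.001, 0.178], [0.001, -1.0, 0.001]]
contact_force: [-4.7, 2.7, 20.8]
finger_gap: -0.001
t: 24.3
tool_pos: [0.4292, -0.2798, 0.0948]
tool_rot: [[0.178, 0.002, 0.984], [-0.984, -0.001, 0.178], [0.001, -1.0, 0.001]]
contact_force: [-4.3, 2.3, 20.6]
finger_gap: -0.0
```

View pics/s22.png

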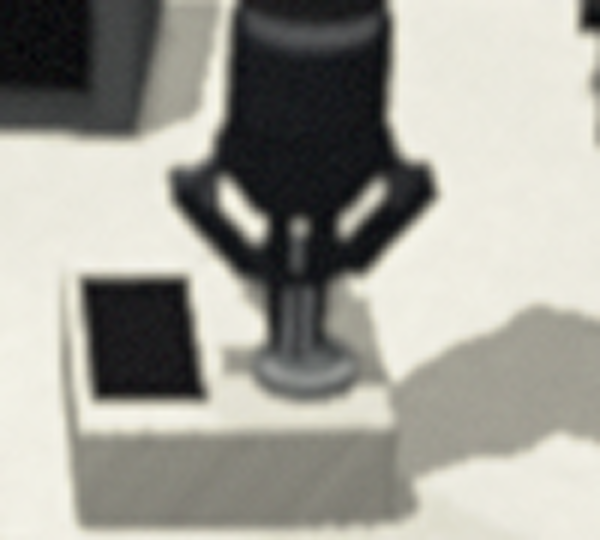

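View pics/s23.png

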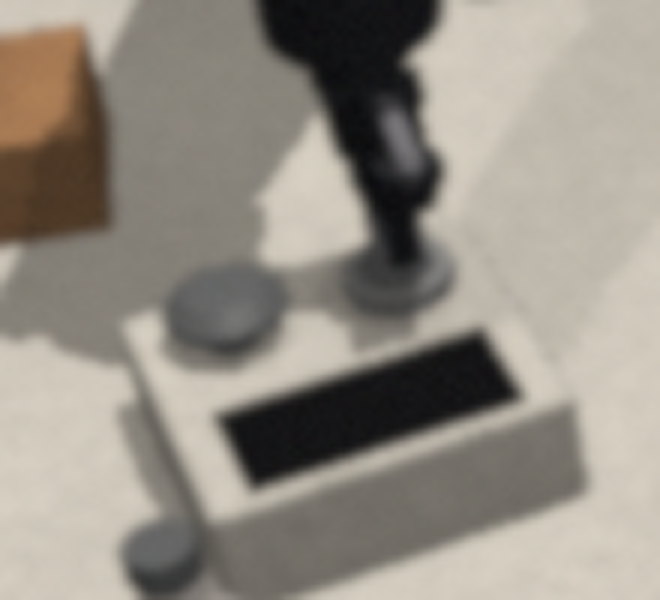

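```bash
python3 -m jog '[[0,0,0,0],[0,0,0,0],[0,0,0,0],[0,0,0,0],[0,0,0,0],[0,0,0,0]]'; python3 -m jog '[[0,-5,0,0],[0,-15,0,0],[0,-40,0,0],[0,-80,0,0],[0,-115,0,0],[0,-135,0,0],[0,-140,0,0],[0,-140,0,0],[0,-140,0,0],[0,-140,0,0]]'; python3 - <<'E'
from h import *
s=sense();print(s["t"],s["tool_pos"],s["contact_force"])
S=read_camera("side");C=read_camera("scene");crop(S,0,0,640,480,1,"pics/e1.png");crop(C,0,0,640,480,1,"pics/e2.png");crop(S,240,170,160,120,5,"pics/e3.png");crop(C,130,200,110,100,6,"pics/e4.png")
E
```

```text
t: 25.0
tool_pos: [0.4292, -0.2798, 0.0948]
tool_rot: [[0.178, 0.002, 0.984], [-0.984, -0.001, 0.178], [0.001, -1.0, 0.001]]
contact_force: [-4.3, 3.7, 21.2]
finger_gap: 0.001
t: 26.0
tool_pos: [0.4281, -0.2791, 0.2308]
tool_rot: [[0.178, -0.003, 0.984], [-0.984, 0.002, 0.178], [-0.002, -1.0, -0.002]]
contact_force: [0.3, -0.2, -0.3]
finger_gap: 0.006
26.0 [ 0.42805062 -0.27909583  0.23076153] [ 0.32681154 -0.16811034 -0.28876102]
```

View pics/e1.png

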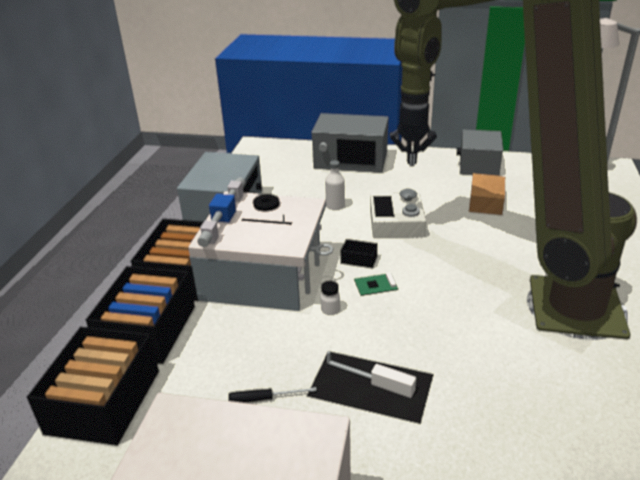

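View pics/e3.png

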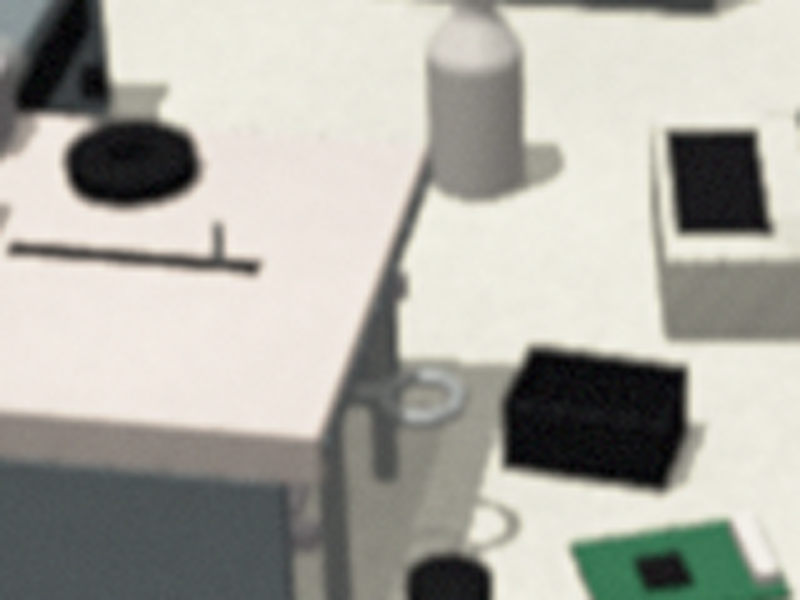

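View pics/e4.png

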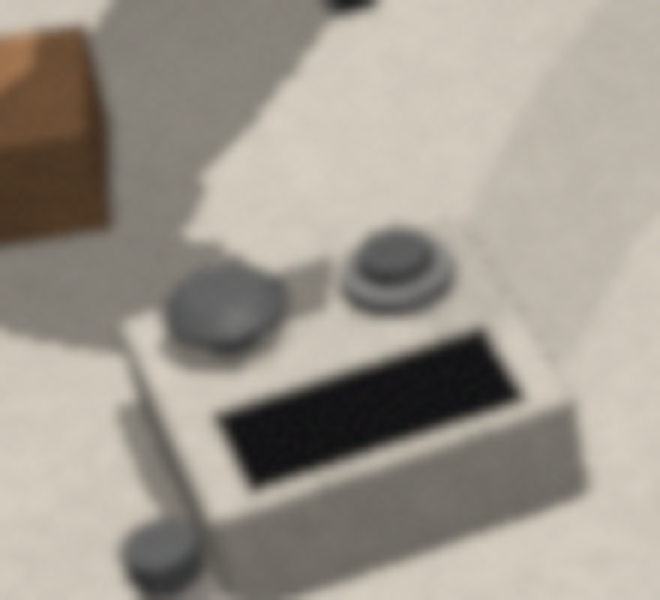

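```bash
python3 - <<'E'
from cell import *
print(hand_in())
E
```

```text
the job is handed in; nothing more can be done
None
```

The job is done and was handed in at about 26 s. The interface gives no verdict and no reading of the joints or drive, so everything below comes from camera and force readings.

- **Carrier:** I caught the eye from below with the hook and drew the carrier out. The tool stopped moving at x ≈ 0.448 m while the pull rose to about 10 N, well over the roughly 3 N sliding force. The pointer had moved 72 mm, putting the eye about 20 mm in front of the ledge, and it was unchanged in the last picture.
- **Hook:** I lowered it out of the eye and laid it back in its original place, with the handle on the mat. The side picture after release matches the first one.
- **Jog button:** I held it against its stop for about 3 s, then let it go. The force was mostly about 21 N, with a brief peak of 28.6 N. The button looked flush with its collar while held and raised again afterwards.
- **Rest of the bench:** I saw no contact with the stop button. In the final side picture the jar, bin, board, reel, bottle and screwdriver look unmoved.

**Measurements that disagreed:** my first jog position, from one camera, was about 18 mm off the two-camera fix, and I used the two-camera one. Estimates of the hook tip differed by up to 4 mm, which was inside the eye's clearance.

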